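Probe a blind bore with the depth gauge and lock its stop

ROBOT

A 7-joint arm with a two-finger parallel gripper is mounted at the origin on a cart in front of the work surface, level with it; the furniture and walls round the work are solid. World frame = base frame: x ahead of the robot, y to its left, z up, the work surface at z = 0. Lengths are in m, angles in rad, forces in N, time in s.
With the tool pointing down it reaches from about 0.4 to 0.85 m from the base axis. Payload 10.4 kg.
Tool frame: the origin (TCP) lies midway between the tips of the shut fingers; the grasp point (between the pads) lies 19 mm behind it; z points along the fingers, y is the line along which they close (so a half turn about z gives the same grasp; the last joint's range is limited). The gripper opens to 85 mm and grips with 20 to 120 N. Pads are 22 mm wide; open, the fingers measure 114 mm over their backs; the gripper's body (76 mm by 85 mm) begins 54 mm behind the grasp point. The pads swing forward as they close: fully open they stand 13 mm farther back than shut.
Start: joints at [1.309, 0.332, -0.065, 1.46, 0.022, 1.35, -0.088], TCP at [0.148, -0.607, 0.231] pointing down, gripper open.
Joint ranges: [-2.6, 2.6], [-0.5, 2.12], [-1.47, 1.34], [0.16, 2.42], [-1.27, 4.41], [0.06, 2.06], [-2.6, 2.6]. Speed limits (rad/s): [2.22, 2.22, 2.79, 2.79, 3.14, 3.14, 3.14].

INTERFACE

Orientations are given as a unit quaternion [x, y, z, w].
In Python, from workcell import get_obs, camera, camera_params, hand_in gives the robot as it stands.
- The arm moves only by the tool carry_out, never from a script. Its argument "commands" is a list that holds one entry, the list of rows, each a list of 6 numbers: the shift along the tool's x, y, z in units of 40 mm (1.0 is 40 mm), then the turn, a rotation vector about the tool's x, y, z in units of 6 degrees (1.0 is 6 degrees). In form: [[[x, y, z, ax, ay, az], ...]]. A call has 1 to 20 rows; each row shifts and turns the commanded pose from where the row before left it, along the tool's axes as they then stand; what a row does not reach is not made up. A row lasts 1/12 s, in which the tool goes at most 41.7 mm and 7.16 degrees, less where a joint would pass 70% of its speed; a pose out of reach is approached as far as the arm can. A call is refused whole if a number of a shift passes 1 or a number of a turn 1, either way. A call with a gripper value outside its range is refused whole. "hand" is the closure, from -1 (fully open) to 1 (shut), set as the call begins (left out, the last holds). The fingers move at their own pace and stop on an object; "force" is the grip in N (left out, the last holds). Time passes only in rows, so rows that do not move let the fingers close. It gives the time, the measured TCP pose, the force, the opening and the grip force at its end, in the units of the state.
- get_obs(): the state, without advancing time (a new reading comes with each control period).
- camera(name): name is "scene" or "top" or "wrist"; returns the picture (420x560x3 uint8, red, green, blue); there is no depth.
- camera_params(name): a dict with "mtx" (3x3 intrinsics, pixels), "R" (3x3) and "t" (3): a world point X has camera coordinates R X + t. Camera axes: x right, y down, z forward; pixel columns grow to the right and rows downward; lengths in m; the calibration is good to about 2 mm. The wrist camera is an equidistant fisheye: a pixel r from the principal point sees the ray r / f radians off the axis. A picture is of the moment at which its call begins: read the wrist's pose just before it. camera_params takes no time and is no camera call; for the wrist camera it gives the pose at the moment of the call.
- hand_in(): hands the job in; it is judged then, once.
The state is a dict: "clock": time; "joint_pos": joint angles; "joint_velocities": joint speeds; "tau": joint torques, N m; "position": TCP position; "ee_rot": TCP orientation; "ft_force": force on the tool from outside, world axes, zero at the start; "torque": the same for the moment, N m; "grip_width": opening from 0.0 (shut) to 1.0 (fully open); "grasp_force": force on a finger pad.
Only numpy, scipy, OpenCV 4.12 (cv2) and the standard library are available. Lean on these libraries where they do the work, as an engineer would, in place of code of your own. Each camera call takes 0.05 s, during which the arm holds its last target. There are 200 camera calls.

TASK

Take the depth of the blind hole in the wooden block with the depth gauge: lift the gauge from its rest by the knob, lower the rod into the hole until the stop bar sits flat on the block, and push the knob on down, gently, against the drag of the bar, until you feel the rod stand firmly on the bottom. Then press the gauge's small lever down flat to hold the stop, and leave the gauge standing in the hole, rod on the bottom and bar flat on the block, without disturbing the loose things round about.

Things in the scene. Friction and masses are not known exactly. Their poses are not given: they have to be found in the camera images.
- bored_block: Pale wooden block fixed to the bench, 140 (its x) x 80 (its y) x 80 mm high, origin at the centre of its underside, z up. One vertical blind hole, 12.5 mm in diameter with a 1.5 mm chamfer, in the middle of its top, 36 to 54 mm deep: the depth is what has to be felt. Its floor is the hard, flat top of a plug 20 mm high (hole_bottom, whose centre lies 10 mm under the floor)
- bore_mouth (a point): Centre of the hole's mouth, level with the block's top face (80 mm above the bench); axes as the block's
- gauge_rest: Fixed wooden rest, 124 x 60 mm, 45 mm high, origin under its centre: two uprights on a base, 48 mm apart in the clear along its x. The gauge's bar lies across the uprights at the start, its rod hanging in the gap
- depth_gauge: Stop bar of the depth gauge: dark wood, brass sole, 120 (x) x 28 (y) x 16 mm (z), loose, origin at the centre of its sole, z up. The rod slides upright through its centre with a steady drag of about 5 N, more than the bar weighs (1.5 N): the gauge can be carried by the knob and the rod stays where it is put. The whole gauge weighs about 0.22 kg
- depth_rod: The gauge's rod and knob: steel rod 10 mm in diameter with a chamfered foot, under a round wooden knob 20 mm in diameter and 24 mm high at its top; origin at the foot of the rod, 120 mm below the top of the knob. It sticks out 10 to 16 mm below the bar at the start and at most 68 mm; it does not turn in the bar
- rod_tip (a point): Centre of the foot of the rod
- knob_top (a point): Centre of the top of the knob
- cam_lever (a joint): Angle of the small steel lever, hinged 18 mm from the rod on the bar's +x side, 6 mm above the bar's top: 0 = flat along the bar to +x (end stop, stop held), 0.75 to 0.95 at the start (raised, open). Stays where it is left; friction 0.06 N m; 42 mm long, 12 mm wide, 5 mm thick
- lever_tip (a point): Upper face of the lever, 40 mm out from its hinge, near its free end
- sanding_block: Sanding block 64 x 111 x 30 mm, loose, a bystander; origin under its centre
- carpenter_pencil: Flat pencil 13 x 173 x 8 mm, loose, a bystander; origin under its centre
- screwdriver_stub: Short black screwdriver 32 x 101 x 26 mm, loose, a bystander; origin under its centre

How it is judged:
On the way:
1. the rod is pressed lightly on the bottom of the hole (over 8 N in all between gauge and block, drag and weight of the bar included), bar flat on the block, lever still raised (distance between rod_tip and hole_bottom below 0.0116 m and horizontal distance between rod_tip and bore_mouth below 0.004 m and z of depth_gauge in the frame of bore_mouth below 0.002 m and angle between depth_gauge's own z axis and vertical below 0.05 rad and contact force between depth_gauge and bored_block above 8 N and value of joint cam_lever above 0.5 rad), for 0.2 s.
At the end, for the whole second after the job is handed in: The lever lies flat (under 0.12 rad), the rod stands in the hole with its foot within 2 mm of the hole's floor (12 mm of hole_bottom's centre), the bar lies flat on the block (within 2 mm and 0.05 rad), and the gauge stands still, released (value of joint cam_lever below 0.12 rad and distance between rod_tip and hole_bottom below 0.012 m and horizontal distance between rod_tip and bore_mouth below 0.004 m and z of depth_gauge in the frame of bore_mouth below 0.002 m and angle between depth_gauge's own z axis and vertical below 0.05 rad and linear speed of depth_gauge below 0.02 m/s); the robot touches nothing.
It fails at once if the gauge is forced: more than 30 N between gauge and block (contact force between depth_gauge and bored_block above 30 N).
It fails at once if the sanding block, the pencil or the short screwdriver is moved by more than 20 mm (distance of any of sanding_block, carpenter_pencil, screwdriver_stub from where it was at the start of the episode above 0.02 m).
It also fails if it takes over 72 s, if anything falls off the work surface, if the arm or the gripper's body presses on something with over 40 N, if the wrist force passes 120 N, or if a joint passes its speed limit or range.

## Working session

There is one attempt and no reset: what is moved stays moved. The work goes in short steps, Python scripts to look and compute and a tool call to move; the robot and the scene stay as the last step left them, time stands still between calls to the robot, and variables do not carry over. Pictures are saved under pics/ and viewed, at most 10 in all, crops included, and the job is handed in when it is done.

Besides the shell and the picture viewer there is one more tool, called as name(argument=value, ...) on one line, values as JSON. carry_out: Moves the arm, as the interface text tells. Its arguments: {"type":"object","properties":{"commands":{"type":"array"},"hand":{"type":"number"},"force":{"type":"number"}},"required":["commands"]}

```bash
mkdir -p pics; ls; python3 - <<'E'
from workcell import *
import cv2
print(get_obs())
for n in("scene","top"):
    cv2.imwrite(f"pics/{n}0.png",camera(n)[:,:,::-1]); p=camera_params(n); print(n,p)
E
```

```text
pics
{'clock': 0.0, 'joint_pos': array([ 1.30936819,  0.33285056, -0.06471291,  1.46096906,  0.02159961,
        1.34989542, -0.08852166]), 'joint_velocities': array([ 9.94095417e-04,  1.26357961e-03, -1.25125501e-04,  1.19754740e-03,
       -1.45360264e-03, -5.26442789e-05,  1.27644419e-03]), 'tau': array([ 7.82169849e-07, -6.25456023e+01,  4.90916613e-02, -3.91606700e+01,
        1.60908775e-02,  9.99131764e-03, -2.41723910e-05]), 'position': array([ 0.14776287, -0.60688387,  0.23051603]), 'ee_rot': array([ 9.92877639e-01,  1.19136417e-01, -1.16256866e-04, -7.03858139e-04]), 'ft_force': array([-0.33523452, -0.71541512, -0.06977271]), 'torque': array([-0.01029235, -0.04512057,  0.02000338]), 'grasp_force': 0.0, 'grip_width': 1.001608565550952}
scene {'mtx': array([[527.38071951,   0.        , 281.66315283],
       [  0.        , 527.38071951, 204.46020358],
       [  0.        ,   0.        ,   1.        ]]), 'R': array([[-4.61310963e-01, -8.87238451e-01,  3.55924729e-04],
       [-5.80079462e-01,  3.01303056e-01, -7.56785496e-01],
       [ 6.71341950e-01, -3.49319910e-01, -6.53663206e-01]]), 't': array([0.11438666, 0.42299417, 1.10802671])}
top {'mtx': array([[523.01213895,   0.        , 282.50691141],
       [  0.        , 523.01213895, 209.71056805],
       [  0.        ,   0.        ,   1.        ]]), 'R': array([[ 0.07977845, -0.99680926,  0.00258844],
       [-0.9722495 , -0.07838522, -0.22042383],
       [ 0.21992341,  0.01506846, -0.97540076]]), 't': array([-0.16133515,  0.54839603,  1.36272655])}
```

View pics/scene0.png

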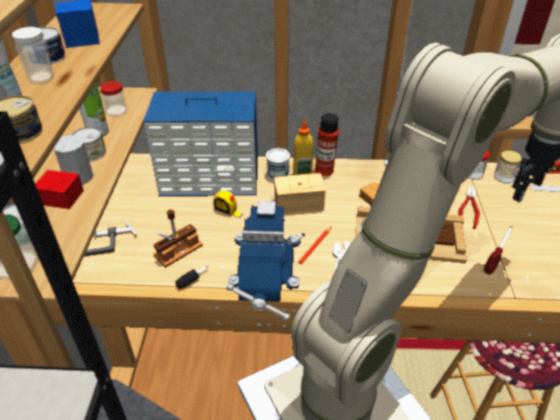

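View pics/top0.png

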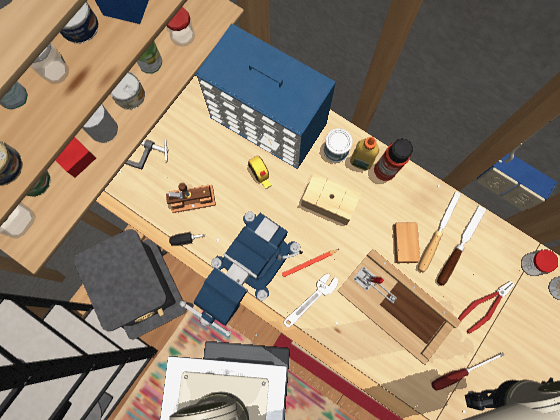

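The top view shows the gauge on its rest near (190,196) with the knob near (182,187). The bored block is near (330,200) and its hole near (331,201). The pencil is at (310,262), the screwdriver stub at (186,239) and the sanding block at (406,242). Next I'll enlarge the gauge and block.

```bash
python3 - <<'E'
import cv2,numpy as np
t=cv2.imread("pics/top0.png");s=cv2.imread("pics/scene0.png")
def c(i,x,y,w=66,h=50): return cv2.resize(i[y:y+h,x:x+w],(396,300),interpolation=cv2.INTER_CUBIC)
cv2.imwrite("pics/crop1.png",np.vstack([np.hstack([c(t,158,170),c(t,298,174)]),np.hstack([c(s,146,206),c(s,266,168)])]))
E
```

```text
(no output)
```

View pics/crop1.png

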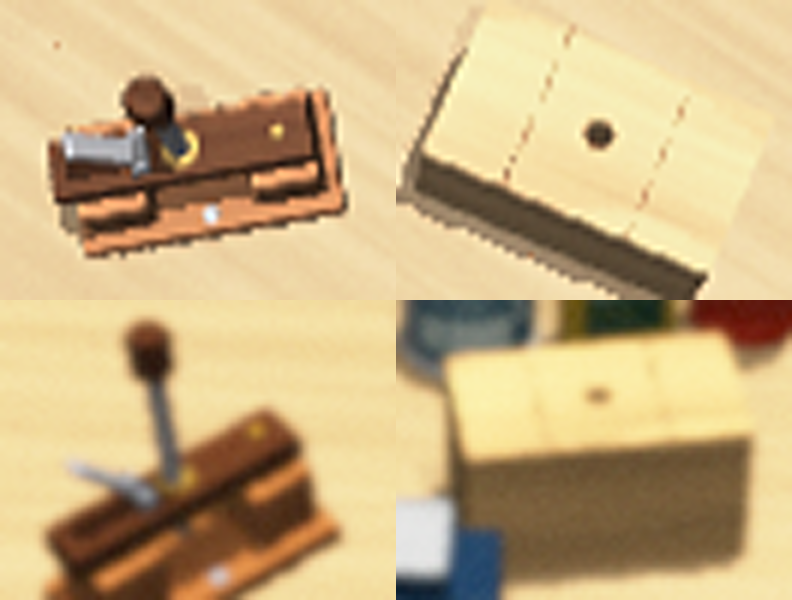

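The crop shows the knob, the raised lever on the gauge's left (its +x side), the brass ring at crop (180,148), and the hole at crop (598,134).

```bash
cat > h.py <<'E'
import numpy as np,cv2
from workcell import *
def ray(n,u,v,p=None):
    p=p or camera_params(n); K=p["mtx"];R=p["R"];o=-R.T@p["t"]
    x=(u-K[0,2])/K[0,0];y=(v-K[1,2])/K[1,1]
    if n=="wrist":
        r=np.hypot(x,y); d=np.array([np.sin(r)*x/r,np.sin(r)*y/r,np.cos(r)])
    else: d=np.array([x,y,1])
    d=R.T@d; return o,d/np.linalg.norm(d)
def onz(n,u,v,z,p=None):
    o,d=ray(n,u,v,p); return o+d*(z-o[2])/d[2]
def tri(a,b):
    (o,d),(q,e)=a,b
    s=np.linalg.lstsq(np.c_[d,-e],q-o,rcond=None)[0]; A=o+d*s[0];B=q+e*s[1]
    return (A+B)/2,np.linalg.norm(A-B)
def proj(n,X,p=None):
    p=p or camera_params(n); c=p["R"]@X+p["t"];K=p["mtx"]
    if n=="wrist":
        th=np.arctan2(np.hypot(c[0],c[1]),c[2]); c=np.array([*(c[:2]/np.hypot(c[0],c[1])*th),1])
    return (K@(c/c[2]))[:2]
E
python3 - <<'E'
from h import *
np.set_printoptions(precision=4,suppress=True)
T0=lambda x,y:(158+(x+.5)/6-.5,170+(y+.5)/6-.5)
T1=lambda x,y:(298+(x-396+.5)/6-.5,174+(y+.5)/6-.5)
S0=lambda x,y:(146+(x+.5)/6-.5,206+(y-300+.5)/6-.5)
S1=lambda x,y:(266+(x-396+.5)/6-.5,168+(y-300+.5)/6-.5)
print("knob",tri(ray("top",*T0(147,102)),ray("scene",*S0(150,352))))
print("hole top",onz("top",*T1(599,134),.08),"scene",onz("scene",*S1(598,396),.08),tri(ray("top",*T1(599,134)),ray("scene",*S1(598,396))))
print("ring",onz("top",*T0(180,148),.061),onz("scene",*S0(177,483),.061))
a=onz("top",*T0(277,131),.061);r=onz("top",*T0(180,148),.061);print("screw",a,np.linalg.norm(a-r),"yaw(+x away from screw)",np.degrees(np.arctan2(*(r-a)[1::-1])))
a=onz("top",*T0(57,198),.061);b=onz("top",*T0(318,160),.061);print("bar front edge",a,b,np.linalg.norm(a-b),np.degrees(np.arctan2(*(a-b)[1::-1])))
a=onz("top",*T1(425,155),.08);b=onz("top",*T1(700,277),.08);print("block edge",a,b,np.linalg.norm(a-b),np.degrees(np.arctan2(*(a-b)[1::-1])))
print("lever tip",tri(ray("top",*T0(68,147)),ray("scene",*S0(75,466))))
for n in("top","scene"):p=camera_params(n);print(-p["R"].T@p["t"])
from scipy.spatial.transform import Rotation as Ro
print(Ro.from_quat(get_obs()["ee_rot"]).as_matrix())
E
```

```text
knob (array([0.5832, 0.1475, 0.1371]), np.float64(0.0011776588049633636))
hole top [ 0.6041 -0.2459  0.08  ] scene [ 0.604  -0.2432  0.08  ] (array([ 0.6052, -0.2452,  0.0783]), np.float64(0.002222852309978296))
ring [0.582  0.1459 0.061 ] [0.5808 0.1474 0.061 ]
screw [0.5936 0.1026 0.061 ] 0.044755117940719166 yaw(+x away from screw) 104.9438732071407
bar front edge [0.5542 0.1988 0.061 ] [0.5815 0.0825 0.061 ] 0.11954430785889487 103.19260882503866
block edge [ 0.5881 -0.1685  0.08  ] [ 0.542  -0.2947  0.08  ] 0.1343836107750017 69.9715498773056
lever tip (array([0.5704, 0.1896, 0.0986]), np.float64(0.003738829525043827))
[ 0.2464 -0.1384  1.4505]
[-0.4457  0.3611  1.0444]
[[ 0.9716  0.2366 -0.0003]
 [ 0.2366 -0.9716  0.0012]
 [-0.     -0.0013 -1.    ]]
```

The measurements agree. The knob is at (0.583, 0.147, 0.138) and the hole at about (0.604, -0.245). The gauge's yaw is about 104° and the block's about 70°. I'll swing the arm on an arc to the gauge, which keeps tool y radial and so along the gauge's y.

carry_out(commands=[[[0.95,0,-0.08,0,0,-0.58],[0.95,0,-0.08,0,0,-0.58],[0.95,0,-0.08,0,0,-0.58],[0.95,0,-0.08,0,0,-0.58],[0.95,0,-0.08,0,0,-0.58],[0.95,0,-0.08,0,0,-0.58],[0.95,0,-0.08,0,0,-0.58],[0.95,0,-0.08,0,0,-0.58],[0.95,0,-0.08,0,0,-0.58],[0.95,0,-0.08,0,0,-0.58],[0.95,0,-0.08,0,0,-0.58],[0.95,0,-0.08,0,0,-0.58],[0.95,0,-0.08,0,0,-0.58],[0.95,0,-0.08,0,0,-0.58],[0.95,0,-0.08,0,0,-0.58],[0.95,0,-0.08,0,0,-0.58],[0.95,0,-0.08,0,0,-0.58],[0.95,0,-0.08,0,0,-0.58],[0.95,0,-0.08,0,0,-0.58],[0.95,0,-0.08,0,0,-0.58]]], hand=-1)

```text
clock: 1.77
position: [0.6375, -0.0854, 0.2949]
ee_rot: [0.746, 0.666, -0.0, -0.0]
ft_force: [1.0, -0.1, 0.1]
grip_width: 1.002
grasp_force: 0.0
```

carry_out(commands=[[[0.9,0,0,0,0,-0.57],[0.9,0,0,0,0,-0.57],[0.9,0,0,0,0,-0.57],[0.9,0,0,0,0,-0.57],[0.9,0,0,0,0,-0.57],[0.7,0,0,0,0,-0.57],[0,0,0,0,0,0],[0,0,0,0,0,0]]])

```text
clock: 2.43
position: [0.6312, 0.1219, 0.295]
ee_rot: [0.616, 0.788, -0.0, -0.0]
ft_force: [-0.1, -0.9, 0.3]
grip_width: 1.0
grasp_force: 0.0
```

```bash
python3 - <<'E'
from h import *
p=camera_params("wrist"); im=camera("wrist"); cv2.imwrite("pics/w1.png",im[:,:,::-1])
print(-p["R"].T@p["t"]); print(proj("wrist",np.array([.583,.147,.15]),p),proj("wrist",np.array([.582,.146,.061]),p))
E
```

```text
[0.61172794 0.19624858 0.4372692 ]
[237.48692502 159.16420928] [246.69138322 148.93717234]
```

View pics/w1.png

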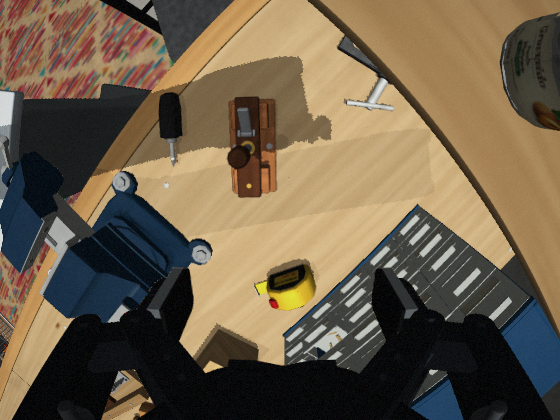

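The knob top is at (238,158), where the prediction puts it at (237.5,159), and the bar lies straight down the picture, so position and yaw are right. I'll go over the knob and down.

carry_out(commands=[[[0.45,-0.5,0,0,0,0],[0.45,-0.51,0,0,0,0],[0,0,0.6,0,0,0],[0,0,0.8,0,0,0],[0,0,0.8,0,0,0],[0,0,0.8,0,0,0],[0,0,0.7,0,0,0],[0,0,0.5,0,0,0],[0,0,0.25,0,0,0],[0,0,0,0,0,0],[0,0,0,0,0,0]]])

```text
clock: 3.4
position: [0.5846, 0.1442, 0.1178]
ee_rot: [0.618, 0.786, -0.0, 0.0]
ft_force: [-0.1, -0.2, 0.7]
grip_width: 1.001
grasp_force: 0.0
```

```bash
python3 - <<'E'
from h import *
p=camera_params("wrist"); o=get_obs(); im=camera("wrist"); cv2.imwrite("pics/w2.png",im[:,:,::-1]); print(o["position"],o["ft_force"])
E
```

```text
[0.58458607 0.14422534 0.11780982] [-0.09417368 -0.23770303  0.68835558]
```

View pics/w2.png

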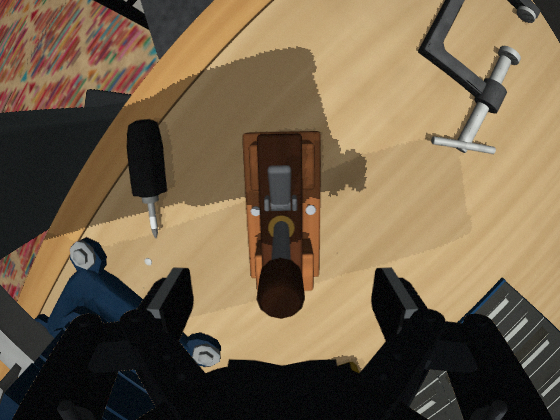

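The knob sits at columns 258–304, between fingers at 190 and 375, so it is centred. I'll check its offset along tool x before closing.

```bash
python3 - <<'E'
from h import *
p=camera_params("wrist")
for v in(288,293,298): print(onz("wrist",281,v,.15,p))
for X in ([.583,.147,.15],[.583,.147,.126],[.582,.146,.061]):print(proj("wrist",np.array(X),p))
im=cv2.imread("pics/w2.png");g=cv2.cvtColor(im,cv2.COLOR_BGR2HSV)
print(g[295,240:325,2].tolist()); print(g[240:345,281,2].tolist())
E
```

```text
[0.58115839 0.15468999 0.15      ]
[0.58170914 0.15241918 0.15      ]
[0.58227042 0.1501047  0.15      ]
[280.94419217 304.54435381]
[280.97378738 276.30872756]
[279.19379721 229.38738507]
[191, 186, 193, 192, 191, 196, 192, 194, 190, 193, 192, 192, 192, 191, 188, 191, 187, 46, 20, 19, 28, 30, 27, 42, 43, 42, 42, 41, 38, 42, 42, 42, 48, 39, 42, 41, 43, 41, 41, 39, 42, 35, 36, 38, 36, 36, 39, 35, 37, 36, 37, 32, 35, 40, 36, 39, 38, 35, 22, 28, 24, 26, 17, 22, 83, 207, 207, 207, 204, 207, 208, 208, 207, 206, 205, 203, 205, 202, 205, 203, 200, 198, 200, 198, 194]
[47, 47, 51, 47, 46, 45, 47, 46, 47, 52, 45, 44, 42, 48, 48, 44, 46, 43, 22, 21, 20, 18, 27, 22, 22, 16, 29, 21, 26, 24, 21, 24, 23, 29, 22, 21, 20, 24, 30, 27, 25, 32, 30, 29, 29, 37, 38, 34, 46, 42, 41, 42, 41, 44, 38, 35, 37, 34, 38, 38, 35, 37, 38, 34, 36, 38, 35, 35, 35, 33, 35, 38, 37, 38, 38, 37, 36, 34, 99, 205, 204, 203, 201, 204, 203, 202, 201, 198, 200, 198, 197, 198, 200, 199, 201, 199, 201, 202, 200, 200, 200, 200, 199, 201, 198]
```

The knob's top face spans rows 285–317, so its centre is at about (0.5826, 0.149), 5 mm further along tool x. I'll correct that, grip and lift.

carry_out(commands=[[[0.12,-0.02,0,0,0,0],[0,0,0,0,0,0],[0,0,0,0,0,0]]])

```text
clock: 3.7
position: [0.5824, 0.1503, 0.1184]
ee_rot: [0.617, 0.787, 0.001, 0.001]
ft_force: [0.3, -0.7, 0.2]
grip_width: 0.997
grasp_force: 0.0
```

carry_out(commands=[[[0,0,0,0,0,0],[0,0,0,0,0,0],[0,0,0,0,0,0],[0,0,0,0,0,0],[0,0,0,0,0,0],[0,0,0,0,0,0],[0,0,0,0,0,0],[0,0,0,0,0,0],[0,0,0,0,0,0],[0,0,0,0,0,0],[0,0,0,0,0,0],[0,0,0,0,0,0]]], hand=1, force=50)

```text
clock: 4.7
position: [0.5822, 0.1496, 0.1173]
ee_rot: [0.617, 0.787, 0.0, 0.0]
ft_force: [0.7, -0.1, 0.7]
grip_width: 0.214
grasp_force: 48.7
```

carry_out(commands=[[[0,0,-0.1,0,0,0],[0,0,-0.3,0,0,0],[0,0,-0.6,0,0,0],[0,0,-0.8,0,0,0],[0,0,-0.8,0,0,0],[0,0,-0.6,0,0,0],[0,0,-0.3,0,0,0],[0,0,0,0,0,0],[0,0,0,0,0,0],[0,0,0,0,0,0]]])

```text
clock: 5.53
position: [0.5814, 0.1492, 0.2554]
ee_rot: [0.617, 0.787, -0.001, -0.001]
ft_force: [0.1, -0.4, -2.7]
grip_width: 0.215
grasp_force: 49.0
```

Lifted: the wrist carries about 2.4 N. Next is the swing to the block, turning the gauge about -34° to line up with it.

carry_out(commands=[[[-0.4,0.1,0,0,0,0.47],[-0.7,0.1,0,0,0,0.47],[-0.95,0.1,0,0,0,0.47],[-0.95,0.1,0,0,0,0.47],[-0.95,0.1,0,0,0,0.47],[-0.95,0.1,0,0,0,0.47],[-0.95,0.1,0,0,0,0.47],[-0.95,0.1,0,0,0,0.47],[-0.95,0.1,0,0,0,0.47],[-0.95,0.1,0,0,0,0.47],[-0.7,0.1,0,0,0,0.47],[-0.4,0.1,0,0,0,0.47],[0,0,0,0,0,0],[0,0,0,0,0,0],[0,0,0,0,0,0]]])

```text
clock: 6.78
position: [0.6183, -0.2372, 0.2568]
ee_rot: [0.819, 0.574, 0.0, -0.001]
ft_force: [-0.9, 1.4, -2.9]
grip_width: 0.219
grasp_force: 49.0
```

```bash
python3 - <<'E'
from h import *
o=get_obs();p=camera_params("wrist"); im=camera("wrist")[:,:,::-1]; cv2.imwrite("pics/w3.png",im)
s=camera("scene")[:,:,::-1];t=camera("top")[:,:,::-1];cv2.imwrite("pics/s3.png",s);cv2.imwrite("pics/t3.png",t)
P=o["position"];print(P)
f=P-[0,0,.085]
c=[]
for n,i in(("scene",s),("top",t)):
    u,v=proj(n,f).astype(int);print(n,u,v); u0,v0=u-40,v-30;print(u0,v0)
    c.append(cv2.resize(i[v0:v0+60,u0:u0+80],(400,300),interpolation=cv2.INTER_CUBIC))
print("hole w",proj("wrist",np.array([.604,-.2455,.08]),p),"foot w",proj("wrist",f,p))
w=cv2.resize(im,(400,300));cv2.imwrite("pics/c3.png",np.vstack([np.hstack(c),np.hstack([w,cv2.resize(im[150:330,180:420],(400,300))])]))
E
```

```text
[ 0.61827773 -0.23721839  0.25682202]
scene 295 156
255 126
top 331 181
291 151
hole w [272.70297005 201.44472229] foot w [283.40191315 218.30711465]
```

View pics/c3.png

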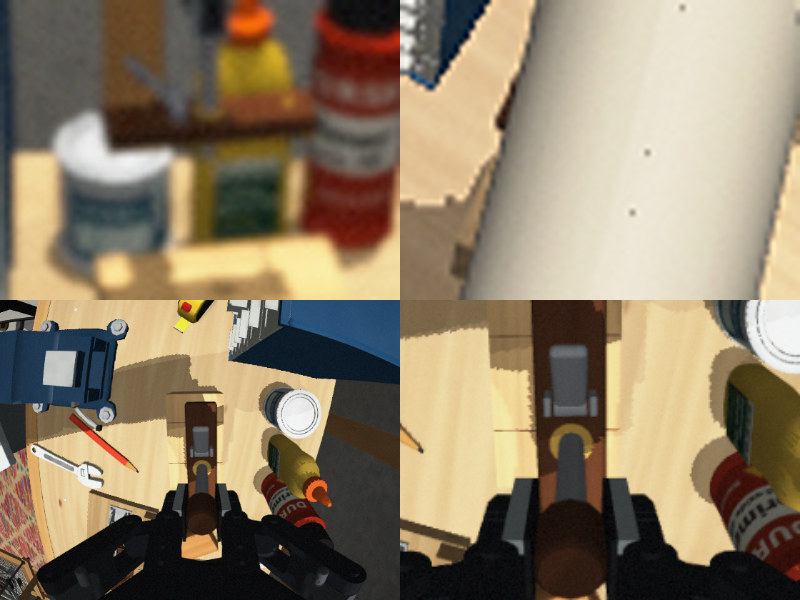

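The gauge is held straight, with the brass ring near wrist pixel (281,235), but the bar hides the hole. I'll step inward and down so the wrist camera sees the hole and the ring together.

carry_out(commands=[[[0,-0.55,0.2,0,0,0],[0,-0.55,0.3,0,0,0],[0,0,0.4,0,0,0],[0,0,0.4,0,0,0],[0,0,0,0,0,0],[0,0,0,0,0,0],[0,0,0,0,0,0],[0,0,0,0,0,0]]])

```text
clock: 7.6
position: [0.5774, -0.2239, 0.2066]
ee_rot: [0.819, 0.574, 0.001, 0.001]
ft_force: [-0.3, 0.4, -2.3]
grip_width: 0.214
grasp_force: 49.4
```

```bash
python3 - <<'E'
from h import *
np.set_printoptions(precision=4,suppress=True)
o=get_obs();p=camera_params("wrist"); im=camera("wrist")[:,:,::-1]; cv2.imwrite("pics/w4.png",im)
P=o["position"];print(P,o["ee_rot"],o["ft_force"])
print("hole",proj("wrist",np.array([.604,-.2455,.08]),p),"ring",proj("wrist",P-[0,0,.0563],p))
s=camera("scene")[:,:,::-1];cv2.imwrite("pics/s4.png",s);u,v=proj("scene",P-[0,0,.085]).astype(int);print(u-40,v-35)
cv2.imwrite("pics/c4.png",np.hstack([cv2.resize(im[120:270,200:400],(800,600),interpolation=cv2.INTER_CUBIC)]))
E
```

```text
[ 0.5774 -0.2239  0.2066] [0.8192 0.5735 0.0006 0.0007] [-0.2617  0.3568 -2.2662]
hole [319.9486 215.0448] ring [283.2866 232.1175]
258 144
```

View pics/c4.png

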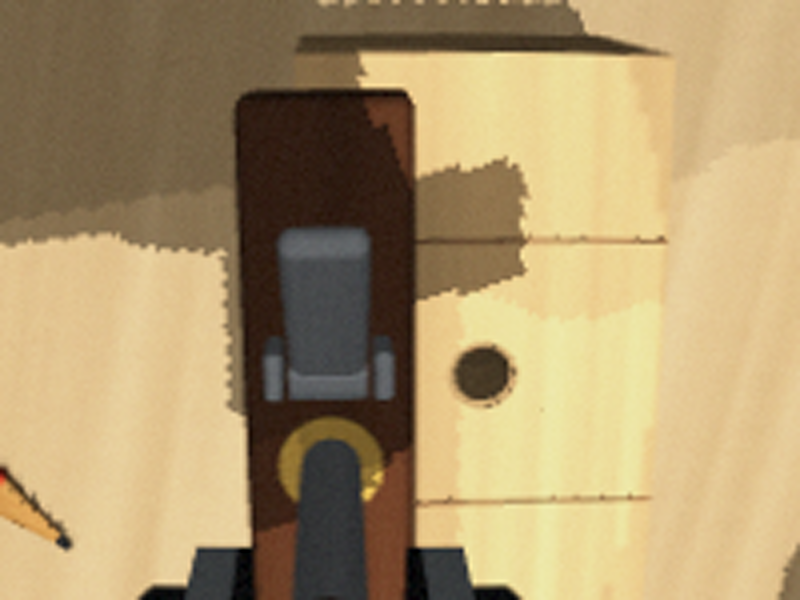

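The bar is parallel to the block. The hole is at crop (484,375), wrist pixel (320.6,213.4), and the ring's centre is at crop (331,466).

```bash
python3 - <<'E'
from h import *
from scipy.spatial.transform import Rotation as Ro
np.set_printoptions(precision=4,suppress=True)
o=get_obs();p=camera_params("wrist");P=o["position"];R=Ro.from_quat(o["ee_rot"]).as_matrix()
im=cv2.imread("pics/w4.png")
# hole centroid by mask
g=im[195:232,308:334].max(2); m=(g<110).astype(np.uint8); n,l,st,c=cv2.connectedComponentsWithStats(m);print(st[1:],c[1:]+[308,195])
pz=lambda x,y:(200+(x+.5)/4-.5,120+(y+.5)/4-.5)
h=onz("wrist",*pz(484,375),.08,p);print("hole",h, "cam",-p["R"].T@p["t"])
hsv=cv2.cvtColor(im,cv2.COLOR_BGR2HSV)[215:250,262:302];y=(hsv[...,0]>20)&(hsv[...,0]<32)&(hsv[...,1]>130);yy,xx=np.nonzero(y);print("ring box",xx.min()+262,xx.max()+262,yy.min()+215,yy.max()+215)
bt=P[2]-.0563
r=onz("wrist",*pz(331,466),bt,p);print("ring",r,"in tool",R.T@(r-P))
for z in(-.003,.003):print(R.T@(onz("wrist",*pz(331,466),bt+z,p)-P))
# ring top edge to check; bar far end (60mm from rod) 
e=onz("wrist",*pz(324,95),bt,p);print("bar end",R.T@(e-P))
d=R.T@(h-r);print("rod->hole tool units",d/.04, "m",d, "TCP->hole",(R.T@(h-P))/.04)
print("rod tilt?",p["R"]@R[:,2])
E
```

```text
[[  6  12  13  13 134]] [[320.1194 212.9403]]
hole [ 0.6048 -0.2443  0.08  ] cam [ 0.6022 -0.152   0.3485]
ring box 271 294 224 244
ring [ 0.5756 -0.2265  0.15  ] in tool [-0.0028 -0.0007  0.0563]
[-0.004  -0.0007  0.0593]
[-0.0016 -0.0007  0.0533]
bar end [ 0.0576 -0.0018  0.0563]
rod->hole tool units [-0.1679  0.8347  1.7505] m [-0.0067  0.0334  0.07  ] TCP->hole [-0.2382  0.8171  3.158 ]
rod tilt? [ 0.0003 -0.299   0.9542]
```

carry_out(commands=[[[-0.09,0.42,0,0,0,0],[-0.08,0.415,0,0,0,0],[0,0,0.3,0,0,0],[0,0,0.3,0,0,0],[0,0,0.2,0,0,0],[0,0,0,0,0,0],[0,0,0,0,0,0],[0,0,0,0,0,0],[0,0,0,0,0,0],[0,0,0,0,0,0]]])

```text
clock: 8.53
position: [0.6058, -0.242, 0.1741]
ee_rot: [0.819, 0.573, 0.0, 0.001]
ft_force: [0.2, -0.2, -2.5]
grip_width: 0.217
grasp_force: 49.6
```

```bash
python3 - <<'E'
from h import *
np.set_printoptions(precision=4,suppress=True)
o=get_obs();P=o["position"];print(P,o["ee_rot"],o["ft_force"])
s=np.mean([camera("scene")[:,:,::-1].astype(float) for _ in range(3)],0).astype(np.uint8)
f=P-[0,0,.085];print(proj("scene",f),proj("scene",np.array([.6045,-.2443,.08])))
u,v=proj("scene",f).astype(int);print(u-20,v-20)
a=cv2.resize(s[v-20:v+20,u-20:u+20],(400,400),interpolation=cv2.INTER_CUBIC)
s0=cv2.imread("pics/scene0.png");b=cv2.resize(s0[v-20:v+20,u-20:u+20],(400,400),interpolation=cv2.INTER_CUBIC)
cv2.imwrite("pics/c5.png",np.hstack([a,b]))
E
```

```text
[ 0.6058 -0.242   0.1741] [0.8193 0.5733 0.0003 0.0005] [ 0.1585 -0.1986 -2.4894]
[298.6563 180.9231] [299.4954 183.3857]
278 160
```

View pics/c5.png

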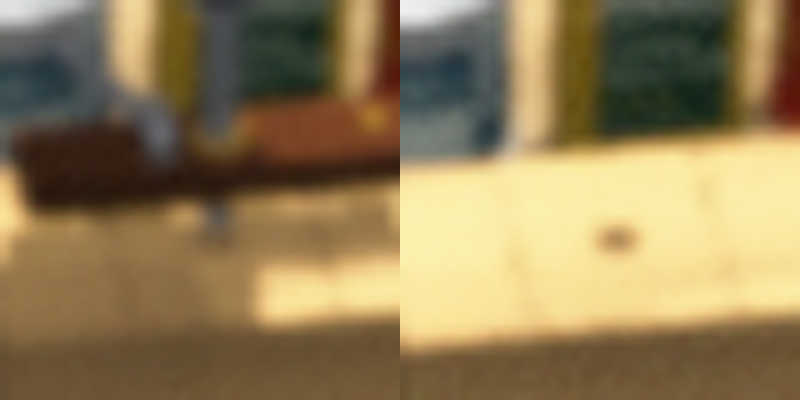

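In the scene view the rod (crop x≈219) is right over the hole (crop x≈618−400=218). I'll drop to a light grip and lower in small steps, watching the force.

carry_out(commands=[[[0,0.012,0.05,0,0,0],[0,0,0.05,0,0,0],[0,0,0.05,0,0,0],[0,0,0.04,0,0,0],[0,0,0.03,0,0,0],[0,0,0,0,0,0],[0,0,0,0,0,0],[0,0,0,0,0,0]]], force=22)

```text
clock: 9.35
position: [0.6061, -0.2421, 0.1646]
ee_rot: [0.819, 0.573, 0.0, 0.0]
ft_force: [0.3, -0.6, -2.1]
grip_width: 0.214
grasp_force: 49.6
```

carry_out(commands=[[[0,0,0.025,0,0,0],[0,0,0.025,0,0,0],[0,0,0,0,0,0],[0,0,0,0,0,0]]])

```text
clock: 9.68
position: [0.606, -0.2422, 0.1624]
ee_rot: [0.819, 0.573, -0.0, -0.0]
ft_force: [-0.5, -0.8, -1.5]
grip_width: 0.218
grasp_force: 49.6
```

carry_out(commands=[[[0,0,0.025,0,0,0],[0,0,0.025,0,0,0],[0,0,0,0,0,0],[0,0,0,0,0,0]]])

```text
clock: 10.02
position: [0.606, -0.2421, 0.1604]
ee_rot: [0.819, 0.573, -0.0, -0.0]
ft_force: [-0.8, 0.2, -2.8]
grip_width: 0.218
grasp_force: 49.6
```

No force with the foot already below the block's top face, so the rod has entered. I'll carry on down to bar contact, expected at TCP z≈0.152.

carry_out(commands=[[[0,0,0.025,0,0,0],[0,0,0.025,0,0,0],[0,0,0.025,0,0,0],[0,0,0.025,0,0,0],[0,0,0,0,0,0],[0,0,0,0,0,0]]], hand=1, force=25)

```text
clock: 10.52
position: [0.606, -0.2421, 0.1564]
ee_rot: [0.819, 0.573, -0.0, -0.0]
ft_force: [-0.1, -0.6, -2.0]
grip_width: 0.213
grasp_force: 49.6
```

carry_out(commands=[[[0,0,0.025,0,0,0],[0,0,0.025,0,0,0],[0,0,0.025,0,0,0],[0,0,0.025,0,0,0],[0,0,0.025,0,0,0],[0,0,0.025,0,0,0],[0,0,0,0,0,0],[0,0,0,0,0,0]]])

```text
clock: 11.18
position: [0.6063, -0.2423, 0.1511]
ee_rot: [0.819, 0.573, 0.0, 0.0]
ft_force: [-0.7, -0.6, 3.5]
grip_width: 0.215
grasp_force: 50.2
```

The bar is on the block and the reading has jumped by about the drag. I'll push the rod on down.

carry_out(commands=[[[0,0,0.04,0,0,0],[0,0,0.04,0,0,0],[0,0,0.04,0,0,0],[0,0,0.04,0,0,0],[0,0,0.04,0,0,0],[0,0,0.04,0,0,0],[0,0,0.04,0,0,0],[0,0,0.04,0,0,0],[0,0,0.04,0,0,0],[0,0,0,0,0,0]]])

```text
clock: 12.02
position: [0.606, -0.2421, 0.1357]
ee_rot: [0.819, 0.573, -0.0, -0.0]
ft_force: [0.9, -0.8, 1.2]
grip_width: 0.216
grasp_force: 50.0
```

carry_out(commands=[[[0,0,0.025,0,0,0],[0,0,0.025,0,0,0],[0,0,0,0,0,0]]])

```text
clock: 12.27
position: [0.606, -0.2421, 0.1339]
ee_rot: [0.819, 0.573, -0.0, 0.0]
ft_force: [0.9, -1.5, 1.7]
grip_width: 0.213
grasp_force: 50.1
```

carry_out(commands=[[[0,0,0.02,0,0,0],[0,0,0.02,0,0,0],[0,0,0,0,0,0]]])

```text
clock: 12.52
position: [0.6061, -0.2421, 0.1324]
ee_rot: [0.819, 0.573, 0.0, 0.0]
ft_force: [0.4, -0.9, 2.4]
grip_width: 0.215
grasp_force: 50.1
```

carry_out(commands=[[[0,0,0.02,0,0,0],[0,0,0.02,0,0,0],[0,0,0,0,0,0]]])

```text
clock: 12.77
position: [0.6061, -0.2421, 0.1308]
ee_rot: [0.819, 0.573, 0.0, 0.0]
ft_force: [0.7, -1.0, 3.2]
grip_width: 0.215
grasp_force: 50.1
```

carry_out(commands=[[[0,0,0.02,0,0,0],[0,0,0.02,0,0,0],[0,0,0,0,0,0]]])

```text
clock: 13.02
position: [0.6062, -0.2422, 0.1298]
ee_rot: [0.819, 0.573, 0.0, 0.0]
ft_force: [-0.8, -1.8, 7.8]
grip_width: 0.216
grasp_force: 50.5
```

The reading is up to 7.8 N and the foot is lagging, which is probably the bottom. One more small push to confirm.

carry_out(commands=[[[0,0,0.015,0,0,0],[0,0,0,0,0,0],[0,0,0,0,0,0],[0,0,0,0,0,0]]])

```text
clock: 13.35
position: [0.6064, -0.2423, 0.1298]
ee_rot: [0.819, 0.573, 0.0, 0.001]
ft_force: [-0.7, -0.8, 10.9]
grip_width: 0.215
grasp_force: 50.8
```

The arm has stalled at z=0.1298 while the force rose to 10.9 N (about 13 N on the block), so the rod stands firmly on the bottom. I'll hold briefly, ease off and open.

carry_out(commands=[[[0,0,0,0,0,0],[0,0,0,0,0,0],[0,0,0,0,0,0],[0,0,0,0,0,0]]])

```text
clock: 13.68
position: [0.6064, -0.2422, 0.1298]
ee_rot: [0.819, 0.573, 0.0, 0.001]
ft_force: [-1.7, -1.1, 10.8]
grip_width: 0.213
grasp_force: 50.8
```

carry_out(commands=[[[0,0,-0.02,0,0,0],[0,0,0,0,0,0],[0,0,0,0,0,0]]])

```text
clock: 13.93
position: [0.6061, -0.2421, 0.1298]
ee_rot: [0.819, 0.573, 0.0, 0.0]
ft_force: [0.4, -0.9, 8.2]
grip_width: 0.216
grasp_force: 50.5
```

carry_out(commands=[[[0,0,0,0,0,0],[0,0,0,0,0,0],[0,0,0,0,0,0],[0,0,0,0,0,0],[0,0,0,0,0,0],[0,0,0,0,0,0],[0,0,0,0,0,0],[0,0,0,0,0,0],[0,0,0,0,0,0],[0,0,0,0,0,0],[0,0,0,0,0,0],[0,0,0,0,0,0]]], hand=-1)

```text
clock: 14.93
position: [0.6061, -0.2421, 0.1296]
ee_rot: [0.819, 0.573, -0.0, 0.0]
ft_force: [-0.2, -0.3, 0.6]
grip_width: 0.999
grasp_force: 0.0
```

Released cleanly. I'll rise clear of the knob, close the fingers, move over the lever tip (about 50 mm along tool x), and check with a picture.

carry_out(commands=[[[0,0,-0.3,0,0,0],[0,0,-0.6,0,0,0],[0,0,-0.8,0,0,0],[0,0,-0.6,0,0,0],[0,0,-0.2,0,0,0],[0,0,0,0,0,0]]])

```text
clock: 15.43
position: [0.6073, -0.2423, 0.2332]
ee_rot: [0.819, 0.573, 0.001, 0.002]
ft_force: [0.1, -0.3, 0.4]
grip_width: 1.0
grasp_force: 0.0
```

carry_out(commands=[[[0.4,-0.02,0,0,0,0],[0.5,0,0,0,0,0],[0.34,0,0,0,0,0],[0,0,0,0,0,0],[0,0,0,0,0,0],[0,0,0,0,0,0],[0,0,0,0,0,0],[0,0,0,0,0,0],[0,0,0,0,0,0],[0,0,0,0,0,0],[0,0,0,0,0,0],[0,0,0,0,0,0],[0,0,0,0,0,0],[0,0,0,0,0,0]]], hand=1)

```text
clock: 16.6
position: [0.6223, -0.1952, 0.2295]
ee_rot: [0.819, 0.573, 0.0, 0.0]
ft_force: [-0.3, 0.2, -0.5]
grip_width: -0.0
grasp_force: 0.0
```

```bash
python3 - <<'E'
from h import *
np.set_printoptions(precision=4,suppress=True)
o=get_obs();p=camera_params("wrist");P=o["position"];im=camera("wrist")[:,:,::-1];cv2.imwrite("pics/w6.png",im)
h=np.array([.6045,-.2447,.096]);X=np.array([.342,.94,0])
print(P,o["grip_width"],"hole",proj("wrist",h,p),"bar end",proj("wrist",h+.06*X,p),"TCP below",proj("wrist",np.r_[P[:2],.1045],p),"TCP rel rod",(P-h)@X,(P-h)@np.array([.94,-.342,0]))
s=camera("scene")[:,:,::-1];cv2.imwrite("pics/s6.png",s);u,v=proj("scene",h).astype(int);a=cv2.resize(s[v-30:v+30,u-40:u+40],(400,300),interpolation=cv2.INTER_CUBIC)
cv2.imwrite("pics/c6.png",np.hstack([cv2.resize(im,(400,300)),a]));print(u-40,v-30)
E
```

```text
[ 0.6223 -0.1952  0.2295] -0.0004837745313497478 hole [283.2782 254.9422] bar end [283.2868 192.3518] TCP below [283.0921 203.2106] TCP rel rod 0.0525903201997287 -0.00019924443335037761
259 149
```

View pics/c6.png

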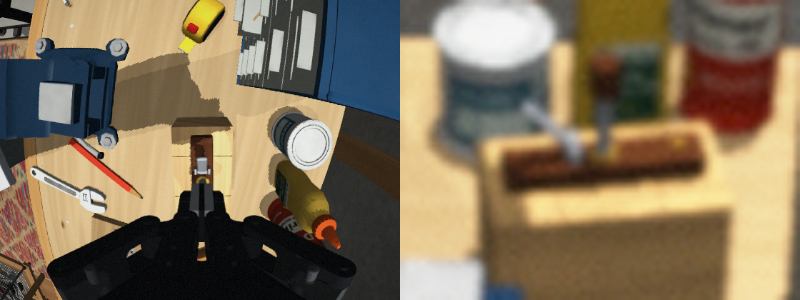

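The bar lies flat on the block with the lever still raised, and the shut fingers are over the lever tip (52.6 mm from the rod, centred). Going down.

carry_out(commands=[[[0,0,0.4,0,0,0],[0,0,0.6,0,0,0],[0,0,0.6,0,0,0],[0,0,0.4,0,0,0],[0,0,0.2,0,0,0],[0,0,0,0,0,0],[0,0,0,0,0,0]]])

```text
clock: 17.28
position: [0.6225, -0.1953, 0.1421]
ee_rot: [0.819, 0.573, 0.0, 0.0]
ft_force: [0.2, -0.3, 1.0]
grip_width: -0.001
grasp_force: 0.0
```

carry_out(commands=[[[0,0,0.05,0,0,0],[0,0,0.05,0,0,0],[0,0,0.05,0,0,0],[0,0,0.05,0,0,0],[0,0,0.05,0,0,0],[0,0,0.05,0,0,0],[0,0,0.05,0,0,0],[0,0,0,0,0,0]]])

```text
clock: 17.95
position: [0.6235, -0.1935, 0.1285]
ee_rot: [0.819, 0.574, 0.001, 0.0]
ft_force: [1.0, 3.5, 4.4]
grip_width: -0.007
grasp_force: 2.3
```

carry_out(commands=[[[0,0,0.05,0,0,0],[0,0,0.05,0,0,0],[0,0,0.05,0,0,0],[0,0,0.05,0,0,0],[0,0,0.05,0,0,0],[0,0,0.05,0,0,0],[0,0,0.05,0,0,0],[0,0,0,0,0,0]]])

```text
clock: 18.62
position: [0.6218, -0.1955, 0.1128]
ee_rot: [0.819, 0.573, -0.0, -0.0]
ft_force: [1.3, 0.2, 1.2]
grip_width: -0.003
grasp_force: 0.2
```

Now the last few millimetres until the lever meets its end stop.

carry_out(commands=[[[0,0,0.04,0,0,0],[0,0,0.04,0,0,0],[0,0,0.04,0,0,0],[0,0,0,0,0,0]]])

```text
clock: 18.95
position: [0.6221, -0.1953, 0.1083]
ee_rot: [0.819, 0.573, -0.0, -0.0]
ft_force: [-0.4, -0.6, 0.5]
grip_width: -0.002
grasp_force: 0.2
```

carry_out(commands=[[[0,0,0.03,0,0,0],[0,0,0.03,0,0,0],[0,0,0,0,0,0],[0,0,0,0,0,0]]])

```text
clock: 19.28
position: [0.6221, -0.1955, 0.1061]
ee_rot: [0.819, 0.573, -0.0, 0.0]
ft_force: [-0.1, 0.5, 0.3]
grip_width: -0.005
grasp_force: 0.0
```

carry_out(commands=[[[0,0,0.03,0,0,0],[0,0,0,0,0,0],[0,0,0,0,0,0]]])

```text
clock: 19.53
position: [0.6221, -0.1955, 0.105]
ee_rot: [0.819, 0.573, -0.0, 0.0]
ft_force: [-1.5, -0.0, -0.1]
grip_width: 0.001
grasp_force: 0.0
```

carry_out(commands=[[[0,0,0.02,0,0,0],[0,0,0,0,0,0],[0,0,0,0,0,0]]])

```text
clock: 19.78
position: [0.6223, -0.1955, 0.1046]
ee_rot: [0.819, 0.573, -0.0, 0.0]
ft_force: [-1.2, -0.4, 5.3]
grip_width: 0.001
grasp_force: 2.0
```

The stop is felt at z=0.1046, where the flat lever's upper face should be. A little more pressure, then up and away to check.

carry_out(commands=[[[0,0,0.015,0,0,0],[0,0,0,0,0,0],[0,0,0,0,0,0]]])

```text
clock: 20.03
position: [0.6224, -0.1955, 0.1045]
ee_rot: [0.819, 0.573, -0.0, 0.0]
ft_force: [-3.1, -0.8, 7.9]
grip_width: -0.001
grasp_force: 3.9
```

carry_out(commands=[[[0,0,-0.2,0,0,0],[0,0,-0.5,0,0,0],[0,0,-0.8,0,0,0],[0,0,-0.9,0,0,0],[0,0,-0.9,0,0,0],[0,0,-0.6,0,0,0],[0,0,-0.2,0,0,0],[0,0,0,0,0,0],[0,0,0,0,0,0]]])

```text
clock: 20.78
position: [0.6221, -0.1952, 0.267]
ee_rot: [0.819, 0.573, -0.0, -0.0]
ft_force: [-0.2, -0.5, -0.6]
grip_width: -0.004
grasp_force: 0.0
```

```bash
python3 - <<'E'
from h import *
h=np.array([.6045,-.2447,.096])
im=camera("wrist")[:,:,::-1];s=camera("scene")[:,:,::-1];u,v=proj("scene",h).astype(int)
cv2.imwrite("pics/c7.png",np.hstack([cv2.resize(im[140:290,190:390],(400,300),interpolation=cv2.INTER_CUBIC),cv2.resize(s[v-30:v+30,u-40:u+40],(400,300),interpolation=cv2.INTER_CUBIC)]))
E
```

```text
(no output)
```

View pics/c7.png

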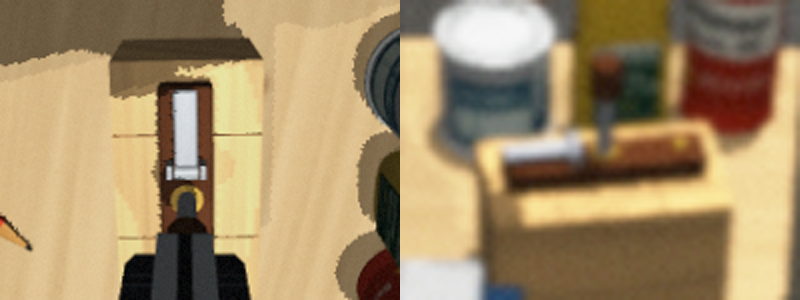

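The lever lies flat along the bar, the bar is flat on the block, the rod is unmoved and the arm is clear. I'm handing it in.

```bash
python3 -c "
from workcell import *
print(hand_in())"
```

```text
the job is handed in; nothing more can be done
None
```

The job is handed in, with no verdict returned: the gauge stands released in the hole with the bar flat and the lever pressed flat to its stop; the rod was felt firm on the bottom at about 13 N, roughly 36 mm deep (±3 mm).

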